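# Clip the missing label holder onto a fastener bay and hold it home

## Task

One bay under the clear guard door of the fastener station has lost its label holder. Slide the guard door fully open (to the right), then take the loose label holder off the mat and push it down over that bay's bare lip, paper side to the front and in the middle of the lip, with its rear leg going behind the lip past the two spring clips until it is fully home. Finish while still holding it, pressing it down firmly so that a colleague can put in its fixing screws; leave the door open and the other things on the bench where they are.

Things in the scene. Friction and masses are not known exactly. Their poses are not given: they have to be found in the camera images.
- station: grey steel fastener station, 199 x 412 x 166 mm, fixed. Origin: centre of its foot, on the bench; x to its rear, y left, z up. Four 100 mm bays at y +150, +50, -50, -150, floor 28 mm up, 64 mm high dividers behind x = -26. Front wall at x -104 (66 mm high with track), rear wall at x +95 (166 mm). Label rails at x -40; stock behind x = 0; end panels rise from 66 mm (front) to 166 mm (rear)
- guard_door (a joint): sloping clear guard door in an aluminium frame, 198 mm wide, sliding along the station in two tracks: 0 = shut, over the two left bays; grows to 0.196 m (its stop) as it slides towards the station's -y, the robot's right, over the two right bays. Friction 1.5 N, some drag. It rises from 54 mm height at the front track to 153 mm at the rear
- door_pull (a point): point to grip on the door's pull: a black upright block in the middle of the door, 30 mm (station x) x 14 mm (station y, the way to grip it); its top is 14 mm above this point, the pane and the pull's foot plate 25 to 35 mm below it
- label_holder: loose label holder: folded aluminium saddle like an upside-down U, 15 (x) x 70 (y) x 30 mm high, 35 g; legs 3 mm thick, 9 mm apart inside, bridge 3 mm. Origin: centre of its underside; paper insert on its -x face. Stands upright on the black mat (6 mm above the bench). Grip it across the 15 mm at mid-length; with the TCP 24 mm above the origin, fingers clear mat and rail
- label_face (a point): middle of the paper insert on the outside of the holder's -x leg, 14 mm above its underside
- holder_top (a point): middle of the holder's top, 30 mm above its underside
- bare_rail: rail of the bay without label (station y +50 or +150): upright lip, 3 mm thick (x), 92 long (y), 40 high, round top. Origin: middle of its foot; axes as the station's. Seated, the holder has its origin 15 mm above this one, rear leg behind the lip, on the ledge. The spring clips meet that leg 17 to 11 mm above home: 2 to 12 N to push past them, then it runs easily to a hard stop
- ledge: the ledge behind the lip of the bare rail on which the holder's rear leg lands, 36 mm (y) x 11 mm (x), top 15 mm above its origin, which is the same point as the bare rail's origin
- labelled_rail: the same kind of rail in the other of the two left bays, with a label holder already screwed on (fixed)
- cork_block: bystander: cork sanding block, 40 x 70 x 28 mm, loose; origin at its underside
- spanner: bystander: combination spanner, 24 x 164 x 9 mm, loose; origin at its underside
- calliper: bystander: vernier calliper, 70 x 200 x 16 mm, loose; origin at its underside
- screwdriver: bystander: yellow-handled screwdriver, 24 x 170 x 24 mm, loose; origin at its underside
- clip_l (a joint): left of the two sprung steel clips behind the bare lip (12 mm wide strips, 27 mm either side of the middle, tops 41 mm above the rail's origin, sloped to lead the rear leg in; the space between them is free for a finger). 0 = at rest, grows as it is bent back (rad)

How it is judged:
By the outcome, as a careful person would: the job done as asked, in the order asked, and still so for the second after the job is handed in, while the arm keeps its last pose, push and grip.
It also fails if it takes over 48 s, if anything falls off the work surface, if the arm or the gripper's body presses on something with over 40 N, if the wrist force passes 120 N, or if a joint passes its speed limit or range.

## Robot

A 6-joint arm with a two-finger parallel gripper is mounted at the origin on a cart in front of the work surface, level with it; the furniture and walls round the work are solid. World frame = base frame: x ahead of the robot, y to its left, z up, the work surface at z = 0. Lengths are in mm, angles in degrees, forces in N, time in s.
With the tool pointing down it reaches from about 325 to 925 mm from the base axis. Payload 3.1 kg.
Tool frame: the origin (TCP) lies between the finger pads, 19 mm behind the fingertips; this is the grasp point; z points along the fingers, y is the line along which they close (so a half turn about z gives the same grasp; the last joint's range is limited). The gripper opens to 85 mm and grips with 20 to 120 N. Pads are 22 mm wide; open, the fingers measure 114 mm over their backs; the gripper's body (76 mm by 85 mm) begins 54 mm behind the grasp point. The pads swing forward as they close: fully open they stand 13 mm farther back than shut.
Start: joints at [58.602, 12.427, 92.441, -0, 75.132, -6.429], TCP at [263.819, 566.603, 250] pointing down, gripper open.
Joint ranges: [-157.48, 157.48], [-44.54, 120.13], [17.64, 146.25], [-64.5, 244.5], [7.68, 150.69], [-147.95, 147.95]. Speed limits (degrees/s): [159.86, 159.86, 180, 180, 180, 180].

## Interface

Orientations are given as [roll, pitch, yaw] about the fixed x, y, z axes, in that order (R = Rz(yaw) Ry(pitch) Rx(roll)).
In Python, from station import * gives the robot as it stands. Calls block until the motion is done:
- goto(position, orientation): joint-space move of the TCP to a pose.
- move_l(position, attitude=None, speed=150): straight line of the TCP; attitude=None keeps the orientation; speed is the mean speed in mm/s.
- move_j(angles): joint-space move.
- grip(opening, squeeze=None): finger opening in mm; squeeze is the grip in N (None keeps the last); returns when the fingers have stopped.
- wait(seconds).
- solve_ik(position, orientation): joint angles nearest the present ones, or None.
- get_obs(): the state.
- get_image(name): name is "scene" or "top"; returns the picture (480x640x3 uint8, red, green, blue); there is no depth.
- get_calibration(name): a dict with "fx", "fy", "cx", "cy" (pixels), "D" ([k1, k2, p1, p2, k3] as OpenCV has them; the pictures are not rectified), "R" (3x3) and "t" (3): a world point X has camera coordinates R X + t. Camera axes: x right, y down, z forward; pixel columns grow to the right and rows downward; lengths in mm; the calibration is good to about 2 mm. A picture is of the moment at which its call begins. get_calibration takes no time and is no camera call.
A pose or a line that the arm cannot do raises Unreachable and nothing moves.
- sign_off(): hands the job in; it is judged then, once.
Trained networks look in the newest picture that a camera, given by its name, has taken for a name from the list of things; names that differ only in an ending like _2 or _b are one class to them, and where a whole thing is asked for, a point or a joint stands for the part that bears it (a point fixed in the world has none). Each returns a list of dicts, best first, with "score" (0 to 1); they miss things now and then, are a little off and sometimes report something else, mostly with a low value. They report only what shows in the picture. A call takes as long as a camera call.
- spot_in(name, camera): "extent" ([centre column, centre row, width, height] in pixels, round what is visible of it).
- regions_of(name, camera): "region" (480x640 bool, what is visible of it) and "extent" ([centre column, centre row, width, height] in pixels, round what is visible of it).
The state is a dict: "t": time; "joint_pos": joint angles; "qvel": joint speeds; "effort": joint torques, N m; "tcp_pos": TCP position; "ee_rot": TCP orientation; "wrist_force": force on the tool from outside, world axes, zero at the start; "moment": the same for the moment, N m; "grip_width": finger opening in mm; "grip_force": force on a finger pad.
Only numpy, scipy, OpenCV 4.12 (cv2) and the standard library are available. Lean on these libraries where they do the work, as an engineer would, in place of code of your own. Each camera call takes 0.05 s, during which the arm holds its last target. There are 200 camera calls.

## Working session

There is one attempt and no reset: what is moved stays moved. The work goes in short steps, each a Python script; the robot and the scene stay as the last script left them, time stands still between calls to the robot, and variables do not carry over. Pictures are saved under pics/ and viewed, at most 10 in all, crops included, and the job is handed in when it is done.

```bash
ls; mkdir -p pics
python3 - <<'E'
from station import *
import cv2,numpy as np
for c in ("scene","top"):
    im=get_image(c); cv2.imwrite(f"pics/{c}0.png",im[:,:,::-1])
    k=get_calibration(c); print(c,{a:np.round(v,4).tolist() for a,v in k.items()})
    for n in ["station","guard_door","door_pull","label_holder","label_face","holder_top","bare_rail","labelled_rail","ledge","cork_block","spanner","calliper","screwdriver"]:
        print(n,[(round(d["score"],2),np.round(d["extent"]).tolist()) for d in spot_in(n,c)][:3])
o=get_obs();print(o)
E
```

```text
pics
scene {'fx': 622.3936, 'fy': 622.3936, 'cx': 312.2816, 'cy': 244.1679, 'D': [-0.1315, 0.0, 0.0, 0.0, 0.0], 'R': [[0.4651, -0.8852, 0.0028], [-0.5917, -0.3133, -0.7428], [0.6584, 0.3438, -0.6695]], 't': [-376.2676, 352.0471, 1304.2059]}
station [(0.62, [298.0, 219.0, 170.0, 139.0])]
guard_door [(0.66, [268.0, 201.0, 97.0, 91.0]), (0.59, [299.0, 219.0, 169.0, 141.0]), (0.18, [411.0, 316.0, 24.0, 25.0])]
door_pull [(0.9, [266.0, 201.0, 100.0, 89.0])]
label_holder [(0.84, [411.0, 314.0, 28.0, 27.0])]
label_face [(0.8, [411.0, 315.0, 30.0, 22.0])]
holder_top [(0.57, [411.0, 318.0, 35.0, 20.0])]
bare_rail []
labelled_rail []
ledge [(0.57, [410.0, 316.0, 31.0, 24.0])]
cork_block [(0.94, [438.0, 279.0, 33.0, 27.0])]
spanner [(0.66, [301.0, 316.0, 66.0, 19.0])]
calliper [(0.67, [472.0, 345.0, 87.0, 40.0])]
screwdriver []
top {'fx': 451.6952, 'fy': 451.6952, 'cx': 321.7563, 'cy': 238.7675, 'D': [0.0112, 0.0, 0.0, 0.0, 0.0], 'R': [[-0.0267, -0.9992, -0.0293], [-0.9813, 0.0318, -0.1897], [0.1904, 0.0237, -0.9814]], 't': [-125.7713, 560.7373, 1362.7569]}
station [(0.89, [289.0, 208.0, 138.0,
[... 521 characters left out ...]
9.0, 210.0, 140.0, 88.0])]
{'t': 1.4, 'joint_pos': array([ 5.86004901e+01,  1.24296423e+01,  9.24407645e+01,  7.27914716e-04,
        7.51333359e+01, -6.42848650e+00]), 'qvel': array([-0.0161604 , -0.00926979, -0.01192437,  0.03002154,  0.00852957,
        0.04998095]), 'effort': array([ 2.97110528e-04, -3.96883106e+01, -3.04245508e+01, -1.24500170e-04,
        9.06364548e-04, -3.45421620e-05]), 'tcp_pos': array([263.82851657, 566.59194936, 249.9787882 ]), 'ee_rot': array([-1.79996360e+02, -1.11815512e-03,  1.55028790e+02]), 'wrist_force': array([0.58431071, 0.46270225, 0.8015512 ]), 'moment': array([-0.00789802,  0.00030582,  0.0164027 ]), 'grip_force': 0.0, 'grip_width': 85.19793434001517}
```

Run:
```python
import cv2
a=cv2.imread("pics/scene0.png")[130:360,200:520]; cv2.imwrite("pics/s0c.png",cv2.resize(a,(800,575),interpolation=cv2.INTER_CUBIC))
a=cv2.imread("pics/top0.png")[150:310,200:440]; cv2.imwrite("pics/t0c.png",cv2.resize(a,(800,533),interpolation=cv2.INTER_CUBIC))
```

```text
(no output)
```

View pics/s0c.png

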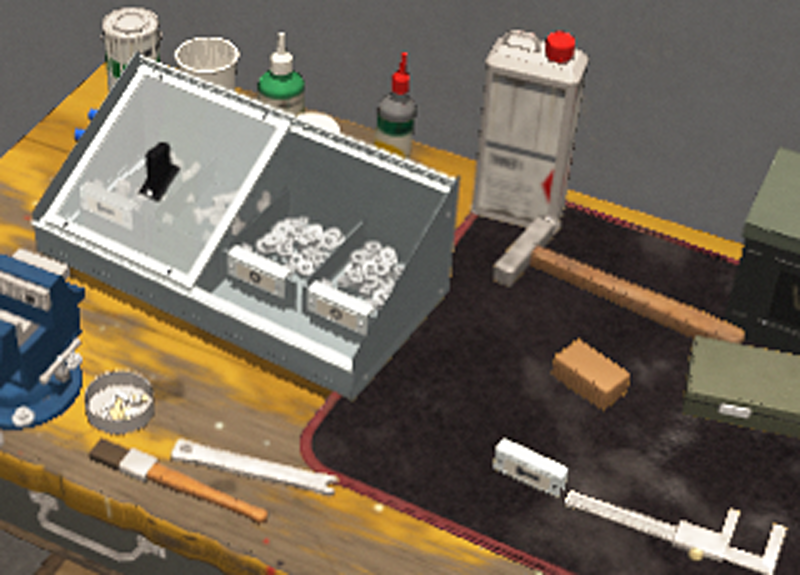

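View pics/t0c.png

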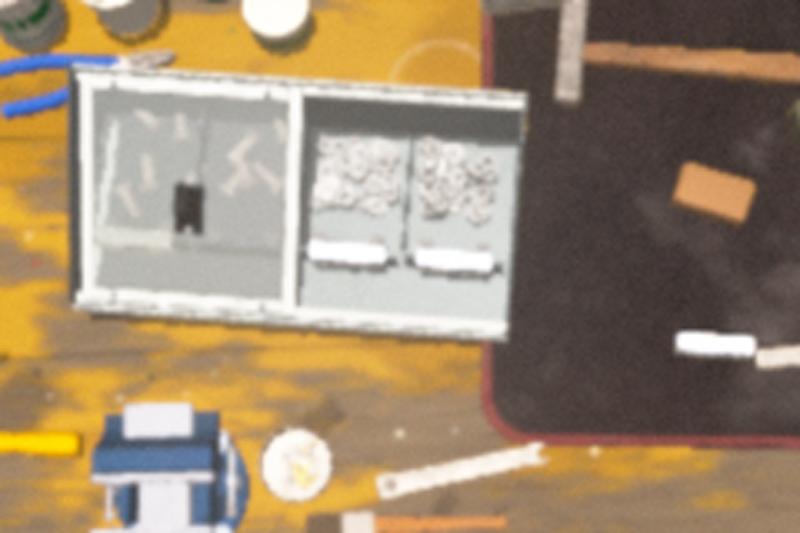

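The first view shows a station with a clear door over the left two bays. The black pull is at scene px ≈(263,199). The +150 bay has a label and the +50 bay is bare. The holder is on the mat at ≈(412,317) with its paper facing the robot, and the calliper jaw touches close to its right end. The top view agrees, with the pull at ≈(256,212) and the holder at ≈(414,253). Next I'll fit the poses.

```bash
cat > h.py <<'E'
from station import *
import cv2,numpy as np
from scipy.optimize import least_squares
K={c:get_calibration(c) for c in("scene","top")}
def proj(c,X):
    k=K[c];A=np.array([[k["fx"],0,k["cx"]],[0,k["fy"],k["cy"]],[0,0,1]],float)
    return cv2.projectPoints(np.atleast_2d(X).astype(float),cv2.Rodrigues(np.array(k["R"],float))[0],np.array(k["t"],float),A,np.array(k["D"],float))[0][:,0]
def W(p,L):  # p=x,y,yaw(deg),z
    a=np.radians(p[2]);L=np.atleast_2d(L)
    return np.c_[p[0]+np.cos(a)*L[:,0]-np.sin(a)*L[:,1],p[1]+np.sin(a)*L[:,0]+np.cos(a)*L[:,1],p[3]+L[:,2]]
def hullmask(c,X,s=4):
    q=proj(c,X);m=np.zeros((480*s,640*s),np.uint8)
    cv2.fillConvexPoly(m,cv2.convexHull(((q+.5)*s-.5).round().astype(np.int32)),1)
    return cv2.resize(m.astype(np.float32),(640,480),interpolation=cv2.INTER_AREA)
ST=[(x,y,z) for y in(-206,206) for x,z in((-104,0),(-104,66),(95,166),(95,0))]
HO=[(x,y,z) for y in(-35,35) for x in(-7.5,7.5) for z in(0,30)]
def fitmask(masks,box,p0,free):
    from scipy.optimize import minimize
    p0=np.array(p0,float)
    def f(v):
        p=p0.copy();p[free]=p0[free]+v
        return sum(((hullmask(c,W(p,box))-m)**2).sum()/m.sum() for c,m in masks.items())
    best=minimize(f,np.zeros(len(free)),method="Nelder-Mead",options=dict(initial_simplex=np.vstack([np.zeros(len(free)),np.eye(len(free))*6])))
    p=p0.copy();p[free]+=best.x;return p,best.fun
E
python3 - <<'E'
from h import *
S=lambda u,v:(200+(u+.5)/2.5-.5,130+(v+.5)/2.5-.5); T=lambda u,v:(200+(u+.5)/3.333-.5,150+(v+.5)/3.333-.5)
corn=[("top",(95,206,166),T(72,68)),("top",(95,-206,166),T(527,93)),("top",(-104,-206,66),T(507,339)),("top",(-104,206,66),T(74,306)),
("scene",(95,-206,166),S(458,180)),("scene",(-104,-206,66),S(356,372)),("scene",(95,206,166),S(138,57)),("scene",(-104,206,66),S(37,220))]
f=lambda p:np.concatenate([proj(c,W(p,L))[0]-q for c,L,q in corn])
r=least_squares(f,[600,150,0,0],loss="soft_l1");print("corner fit x,y,yaw,z",r.x.round(1),"\n",r.fun.reshape(-1,2).round(1).tolist())
for c in K:get_image(c)
g=lambda n:{c:max(regions_of(n,c),key=lambda d:d["score"])["region"].astype(np.float32) for c in K}
m=g("station");
for c in m: print(c,m[c].sum())
print("mask fit",fitmask(m,ST,r.x*[1,1,1,0],[0,1,2]))
h=g("label_holder");
for c in h: ys,xs=np.nonzero(h[c]);print(c,h[c].sum(),xs.mean(),ys.mean())
# initial by ray at z~21
k=K["scene"]
tri=least_squares(lambda X:np.concatenate([proj(c,X)[0]-np.argwhere(h[c])[:,::-1].mean(0) for c in K]),[500,-100,20]).x;print("tri holder",tri)
for fr in([0,1,2],[0,1,2,3]): print("holder",fitmask(h,HO,[tri[0],tri[1],0,6],fr))
for c,(u,v) in {"scene":S(160,150),"top":T(188,187)}.items():pass
pp={"scene":S(157,152),"top":T(188,192)}
print("pull top tri (approx)",least_squares(lambda X:np.concatenate([proj(c,X)[0]-pp[c] for c in K]),[600,150,130]).x)
s=r.x.copy();s[3]=0
for d in(95,98,100): print(d,W(s,[-5,d,150]),[proj(c,W(s,[-5,d,148]))[0].round(1) for c in K],pp)
E
```

```text
corner fit x,y,yaw,z [641.  -41.7  -5.8 -12. ] 
 [[-0.6, 0.3], [-0.1, 1.3], [0.5, -1.0], [-0.6, -0.1], [1.3, 1.3], [0.0, -1.7], [0.7, 0.4], [-1.1, -0.2]]
scene 14296.0
top 10169.0
mask fit (array([642.82903081, -39.34692044,  -5.9559815 ,  -0.        ]), np.float64(0.06452684104442596))Traceback (most recent call last):
  File "<stdin>", line 12, in <module>
  File "<stdin>", line 8, in <lambda>
ValueError: max() iterable argument is empty
```

Run:
```python
from h import *
S=lambda u,v:(200+(u+.5)/2.5-.5,130+(v+.5)/2.5-.5); T=lambda u,v:(200+(u+.5)/3.333-.5,150+(v+.5)/3.333-.5)
corn=[("top",(95,206,166),T(72,68)),("top",(95,-206,166),T(527,93)),("top",(-104,-206,66),T(507,339)),("top",(-104,206,66),T(74,306)),
("scene",(95,-206,166),S(458,180)),("scene",(-104,-206,66),S(356,372)),("scene",(95,206,166),S(138,57)),("scene",(-104,206,66),S(37,220))]
f=lambda p:np.concatenate([proj(c,W([*p,0],L))[0]-q for c,L,q in corn])
r=least_squares(f,[640,-40,-6],loss="soft_l1");s=[*r.x,0];print("fit",r.x.round(1),r.cost,r.fun.reshape(-1,2).round(1).tolist())
for c in K:get_image(c)
h={}
for c in K:
    for n in("label_holder","label_face","holder_top"):
        for d in regions_of(n,c): print(c,n,round(d["score"],2),np.round(d["extent"],1),d["region"].sum())
# own segmentation of the white holder on dark mat
im={c:cv2.imread(f"pics/{c}0.png") for c in K}
for c,(x0,x1,y0,y1) in {"scene":(390,432,296,334),"top":(396,432,242,264)}.items():
    g=im[c].min(2)[y0:y1,x0:x1];m=np.zeros((480,640),np.float32)
    n,l,st,_=cv2.connectedComponentsWithStats((g>100).astype(np.uint8));i=1+st[1:,4].argmax()
    m[y0:y1,x0:x1]=l==i;h[c]=m;print(c,st[i])
tri=least_squares(lambda X:np.concatenate([proj(c,X)[0]-np.argwhere(h[c])[:,::-1].mean(0) for c in K]),[500,-400,20]).x;print("tri holder",tri)
for fr in([0,1,2],[0,1,2,3]): print("holder",fitmask(h,HO,[tri[0],tri[1],-5,6],fr))
pp={"scene":S(157,147),"top":T(188,187)}
print("pull top tri",least_squares(lambda X:np.concatenate([proj(c,X)[0]-pp[c] for c in K]),[600,50,130]).x,W(s,[-5,98,148]))
for c,sc,(x0,y0),w,hh in(("scene",5,(190,130),150,110),("top",6,(390,230),50,45),("top",5,(210,160),150,100)):
    a=im[c][y0:y0+hh,x0:x0+w];a=cv2.resize(a,None,fx=sc,fy=sc,interpolation=cv2.INTER_CUBIC)
    for L in [(x,y,z) for y in(206,-206) for x,z in((-104,66),(95,166))]+[(-5,98,148),(-5,98,104)]+[(-40,50+dy,28+z) for dy in(-46,46) for z in(0,40)]:
        q=(proj(c,W(s,L))[0]-(x0,y0)+.5)*sc;cv2.circle(a,tuple(int(v) for v in q),3,(0,0,255),1)
    cv2.imwrite(f"pics/fit_{c}{sc}.png",a)
```

```text
fit [635.3 -44.6  -5.9] 11.079330929042335 [[-0.6, 0.6], [1.2, 2.0], [1.6, 0.3], [-0.7, 0.8], [1.9, -0.7], [0.1, -3.2], [0.5, -2.0], [-1.8, -2.2]]
scene label_holder 0.6 [410.2 316.   25.8  22.2] 364
scene label_face 0.89 [410.9 317.   33.1  23. ] 344
scene holder_top 0.75 [410.4 315.3  31.1  21. ] 351
top label_holder 0.57 [412.7 253.1  24.6   7. ] 141
top label_face 0.46 [412.2 252.9  25.    8.1] 155
top holder_top 0.58 [414.4 255.2  24.2  11. ] 137
scene [  7   9  30  24 361]
top [  6   7  30  12 228]
tri holder [ 500.56168509 -432.24940975   28.95488831]
holder (array([ 505.21273852, -427.75505119,   -5.3885147 ,    6.        ]), np.float64(0.5211633443832397))
holder (array([ 5.09333635e+02, -4.26904137e+02, -7.25659046e+00, -4.07411667e-01]), np.float64(0.46303582191467285))
pull top tri [642.56205036  55.78194789 138.50287901] [[640.4136919   53.35623874 148.        ]]
```

View pics/fit_scene5.png

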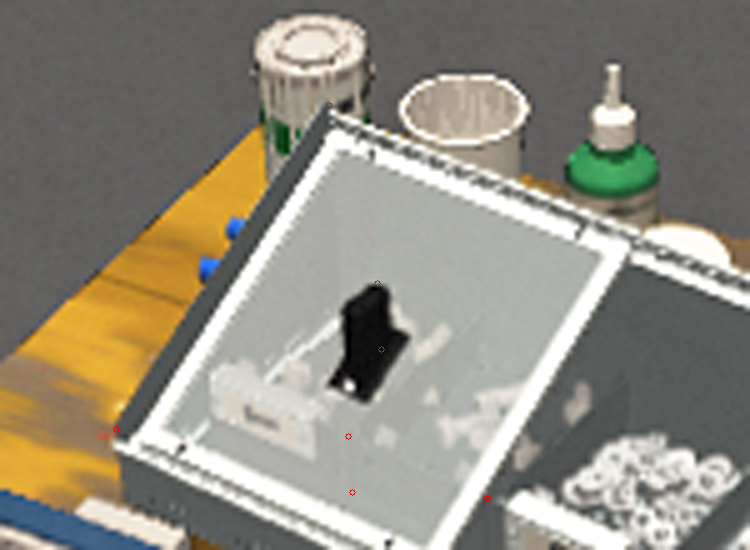

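View pics/fit_top5.png

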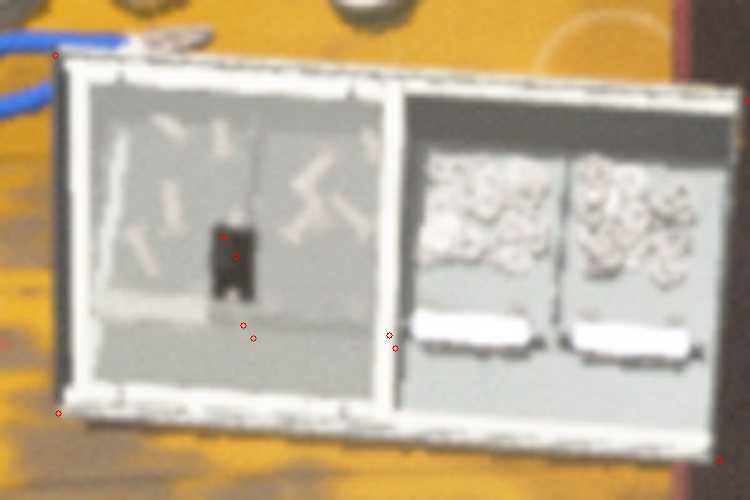

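The labelled rail is at scene px ≈(243,211), and the bare lip is hidden by low contrast. The two cameras disagree by about 2 px (z reads low by about 10 mm), so I'll settle the rest by contact and close-up checks. Door first.

```bash
cat >> h.py <<'E'
YS=-5.9
def st(): 
    o=get_obs();return round(o["t"],2),o["tcp_pos"].round(1),o["wrist_force"].round(1),round(o["grip_width"],1),round(o["grip_force"],1)
E
python3 - <<'E'
from h import *
P=np.array([643.,55.5]);R=[180,0,YS+180]
goto([*P,240],R);grip(46,40);print(st())
im=get_image("scene");cv2.imwrite("pics/hov.png",cv2.resize(im[90:270,190:430],(800,600),interpolation=cv2.INTER_CUBIC)[:,:,::-1])
for z in(170,150,140,132):
    move_l([*P,z],speed=120);o=st();print(o)
    if abs(o[2][2])>8: break
im=get_image("scene");cv2.imwrite("pics/atpull.png",cv2.resize(im[110:260,190:390],(800,600),interpolation=cv2.INTER_CUBIC)[:,:,::-1])
E
```

```text
(4.85, array([643. ,  55.7, 240. ]), array([-0.6,  0.3, -0.5]), 45.9, 0.0)
(5.63, array([643.5,  55.5, 170.5]), array([ 0.2, -0.5,  0.3]), 46.4, 0.0)
(5.95, array([642.5,  55.5, 149.5]), array([-0. ,  0.2, -0.6]), 46.0, 0.0)
(6.2, array([642.5,  55.5, 139.5]), array([ 0.4, -0. ,  0.3]), 45.9, 0.0)
(6.45, array([642.4,  55.5, 131.2]), array([-0.3,  0.6,  0.4]), 46.0, 0.0)
```

View pics/atpull.png

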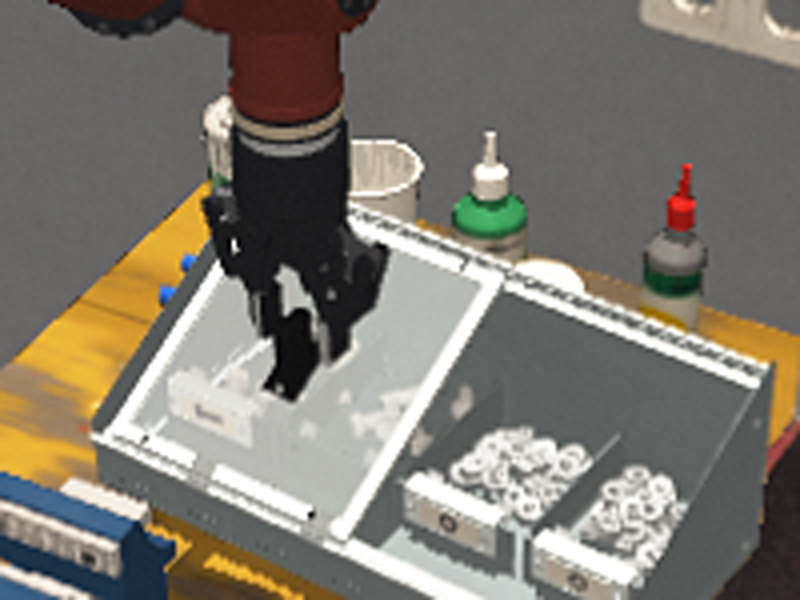

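The fingers straddle the pull at crop px (295,345). I'll grip it and slide until I feel the stop.

Run:
```python
from h import *
print(grip(0,40),st())
p=get_obs()["tcp_pos"];a=np.radians(YS);d=np.array([np.sin(a),-np.cos(a),0])
move_l(p+d*100,speed=140);print(st());move_l(p+d*182,speed=140);print(st())
for s in np.arange(185,214,2.5):
    move_l(p+d*s,speed=30);o=st();print(round(s,1),o,np.dot(o[2],d).round(1))
    if np.dot(o[2],d)<-14: break
im=get_image("scene");cv2.imwrite("pics/open.png",im[:,:,::-1])
q=get_obs()["tcp_pos"]
grip(46);move_l([q[0],q[1],215],speed=250);print(st())
for c in K:
    im=get_image(c);cv2.imwrite(f"pics/{c}1.png",im[:,:,::-1])
    for n in("bare_rail","ledge","labelled_rail","door_pull"):
        print(c,n,[(round(e["score"],2),np.round(e["extent"],1).tolist()) for e in spot_in(n,c)][:2])
a=cv2.imread("pics/scene1.png")[140:260,200:360];cv2.imwrite("pics/s1c.png",cv2.resize(a,(800,600),interpolation=cv2.INTER_CUBIC))
```

```text
False (6.88, array([643.2,  55.5, 132.4]), array([ 0.1, -0.6,  1.3]), 13.7, 40.7)
(7.75, array([632.7, -44.4, 132.4]), array([-0.8, -0.9,  1.6]), 13.4, 40.8)
(8.48, array([ 624.2, -125.7,  132.4]), array([-3.4, -1. ,  1.7]), 13.6, 40.9)
185.0 (8.73, array([ 623.9, -127.8,  132.4]), array([-3.4,  0.6,  3.6]), 13.7, 41.0) -0.2
187.5 (8.98, array([ 623.7, -130.6,  132.4]), array([-3.4,  2.4,  3.6]), 13.9, 41.1) -2.0
190.0 (9.23, array([ 623.4, -133.6,  132.4]), array([-5.7,  0.1,  4.3]), 13.6, 41.2) 0.5
192.5 (9.48, array([ 623.2, -135.3,  132.4]), array([-5.3,  4.8,  4.6]), 13.5, 41.3) -4.2
195.0 (9.73, array([ 623.2, -135.3,  132.4]), array([-4.3, 10.6,  5.4]), 13.2, 41.4) -10.1
197.5 (9.98, array([ 623.2, -135.4,  132.4]), array([-3.4, 16.3,  5.3]), 13.1, 41.7) -15.9
(10.93, array([ 624. , -135.9,  216.7]), array([-0.2, -0.5, -0.9]), 45.8, 0.0)
scene bare_rail [(0.83, [271.9, 223.2, 26.6, 16.8])]
scene ledge []
scene labelled_rail [(0.75, [244.6, 216.8, 30.6, 24.0])]
scene door_pull [(0.83, [327.1, 227.0, 106.8, 91.0])]
top bare_rail []
top ledge [(0.59, [415.2, 252.8, 22.4, 8.3])]
top labelled_rail []
top door_pull [(0.67, [321.1, 214.4, 67.1, 64.9])]
```

View pics/s1c.png

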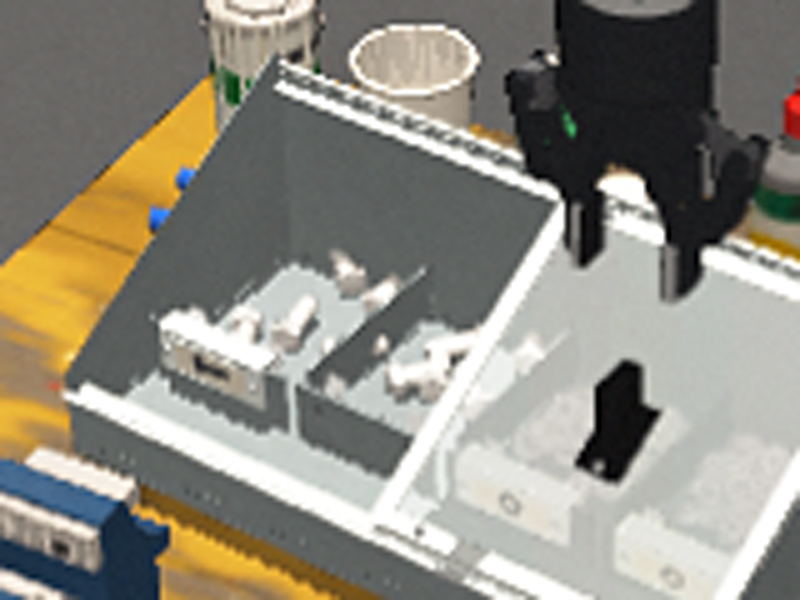

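The door is open and at its stop. The bare lip shows at crop (300–415, 385–470), partly behind the door frame edge. I'll check the candidate station poses against these features, then take the holder.

Run:
```python
from h import *
C=lambda u,v:np.array([200+(u+.5)/5-.5,140+(v+.5)/5-.5])
F=[((-41.5,96,68),C(300,385)),((-47.5,185,73),C(162,318)),((-47.5,115,73),C(268,372)),((-47.5,115,43),C(265,408)),((-41.5,96,28),C(300,435))]
for s in([643,-39,-5.9,0],[635.3,-44.6,-5.9,0]):
    print(s,[(proj("scene",W(s,L))[0]-q).round(1).tolist() for L,q in F])
print("tips",proj("scene",[624,-135.9,202])[0]-C(630,272))
s=[643,-39,-5.9,0]
f=lambda p:np.concatenate([proj("scene",W([*p,0],L))[0]-q for L,q in F])
r=least_squares(lambda p:f([*p,-5.9]),[640,-40]);print("scene-only fit",r.x,r.fun.round(1))
def seg(c,x0,x1,y0,y1,th):
    g=cv2.imread(f"pics/{c}1.png").min(2)[y0:y1,x0:x1];n,l,stt,_=cv2.connectedComponentsWithStats((g>th).astype(np.uint8));i=1+stt[1:,4].argmax()
    m=np.zeros((480,640),np.float32);m[y0:y1,x0:x1]=l==i;return m
for fr in([0,1,2],):
  for th in (90,130):
    mt=seg("top",396,427,242,264,th);ms=seg("scene",390,428,296,334,th)
    print(th,mt.sum(),ms.sum())
    for nm,m in(("top",{"top":mt}),("scene",{"scene":ms}),("both",{"top":mt,"scene":ms})): print(nm,fitmask(m,HO,[506,-428,-5,6],fr))
a=cv2.imread("pics/scene1.png")[285:345,385:465];b=cv2.imread("pics/top1.png")[225:285,385:465]
cv2.imwrite("pics/hold.png",np.hstack([cv2.resize(x,(400,300),interpolation=cv2.INTER_CUBIC) for x in(a,b)]))
```

```text
[643, -39, -5.9, 0] [[-1.0, -1.8], [-0.5, 0.0], [-1.7, -1.9], [-0.4, -0.6], [-0.3, -0.5]]
[635.3, -44.6, -5.9, 0] [[-0.8, 0.4], [-0.3, 2.1], [-1.4, 0.3], [-0.1, 1.6], [0.0, 1.7]]
tips [ 0.81262578 -0.3976476 ]
scene-only fit [640.4937471  -43.06127849] [-0.2 -0.8  0.2  0.9 -0.9 -0.9  0.4  0.4  0.5  0.5]
90 209.0 372.0
top (array([ 508.43423581, -430.70634994,   -7.16132237,    6.        ]), np.float64(0.1968637853860855))
scene (array([ 503.92804414, -427.36289181,   -5.71975345,    6.        ]), np.float64(0.0800466239452362))
both (array([ 504.6912465 , -428.06599357,   -6.12009039,    6.        ]), np.float64(0.3564624786376953))
130 180.0 335.0
top (array([ 508.31804141, -432.04019719,   -4.24442252,    6.        ]), np.float64(0.0940755233168602))
scene (array([ 504.02492698, -427.61477075,   -7.53642697,    6.        ]), np.float64(0.16198694705963135))
both (array([ 506.45843261, -428.88449355,   -4.49840684,    6.        ]), np.float64(0.43974724411964417))
```

View pics/hold.png

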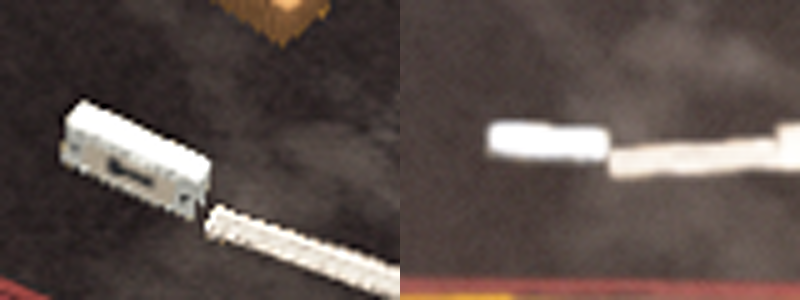

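The holder stands free at scene ≈(412,317) with the paper to the front, and the calliper tip is just off its right end. I'll grasp it.

Run:
```python
from h import *
H=np.array([505.5,-428.8]);R=[180,0,84.2]
q=get_obs()["tcp_pos"]
move_l([q[0]-30,q[1]-80,235],speed=300)
goto([*H,120],R);print(st())
move_l([*H,50],speed=150);move_l([*H,30],speed=60);print(st())
grip(0,80);print(st())
move_l([*H,34],speed=40);print(st());move_l([*H,140],speed=200);print(st())
for c in K:
    im=get_image(c);cv2.imwrite(f"pics/{c}2.png",im[:,:,::-1])
a=cv2.imread("pics/scene2.png")[230:350,370:530];cv2.imwrite("pics/s2c.png",cv2.resize(a,(800,600),interpolation=cv2.INTER_CUBIC))
```

```text
(12.99, array([ 506.4, -427.7,  120. ]), array([-0.8,  0.6,  0.1]), 45.9, 0.0)
(14.09, array([ 505.1, -428.5,   29.3]), array([-0.3, -0.2, -0.6]), 46.0, 0.0)
(14.47, array([ 505.9, -429.2,   30.6]), array([-0.3,  0.5,  1.8]), 14.0, 78.7)
(14.72, array([ 505.6, -428.9,   34.3]), array([-0. ,  0.3,  1. ]), 13.6, 78.6)
(15.41, array([ 504.9, -428.2,  139. ]), array([-0.4, -0.1, -0.1]), 13.4, 78.6)
```

View pics/s2c.png

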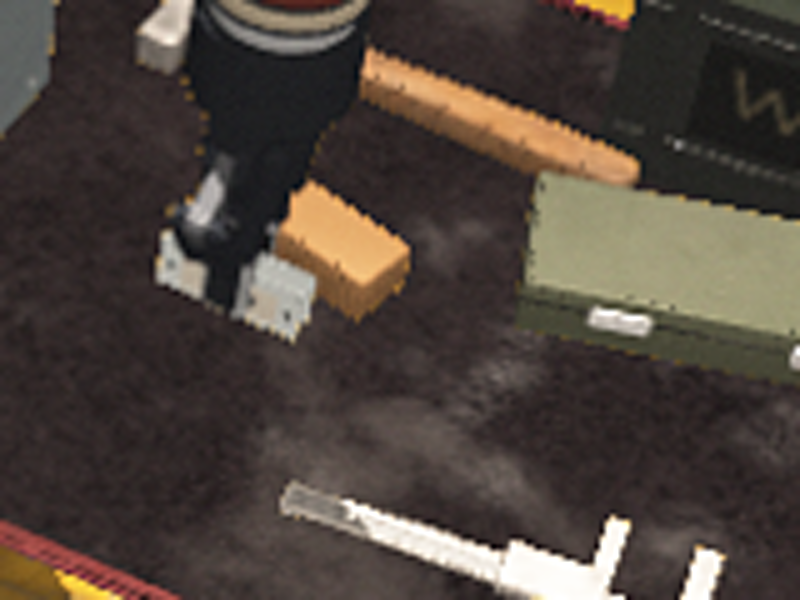

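The holder is held near its middle: ends at crop (157,275) and (305,315), finger at ≈(225,290). I'll hover over the bare lip and compare the holder with the lip in the same picture.

Run:
```python
from h import *
R=[180,0,90+YS]
q=get_obs()["tcp_pos"];move_l([q[0],q[1],235],speed=250)
goto([606.3,12.8,235],R);move_l([606.3,12.8,106],speed=180);wait(.2);print(st(),get_obs()["ee_rot"].round(1))
for c in K:
    im=get_image(c);cv2.imwrite(f"pics/{c}3.png",im[:,:,::-1])
a=cv2.imread("pics/scene3.png")[165:255,220:310];b=cv2.imread("pics/top3.png")[170:260,230:320]
cv2.imwrite("pics/s3c.png",np.hstack([cv2.resize(a,(560,560),interpolation=cv2.INTER_CUBIC),cv2.resize(b,(240,560)) ])[:, :560])
for c in K:
  for n in("label_holder","bare_rail","labelled_rail"): print(c,n,[(round(e["score"],2),np.round(e["extent"],1).tolist()) for e in spot_in(n,c)][:2])
```

```text
(18.77, array([607.6,  12.7, 107.9]), array([ 1.4,  0.1, -0.2]), 13.3, 78.6) [179.8   0.   84.1]
scene label_holder [(0.74, [271.0, 213.8, 20.4, 17.2])]
scene bare_rail [(0.78, [272.3, 226.2, 30.8, 17.2]), (0.17, [325.8, 226.8, 101.3, 93.7])]
scene labelled_rail []
top label_holder [(0.58, [278.2, 221.9, 11.6, 6.9])]
top bare_rail [(0.48, [413.4, 212.9, 25.1, 18.5])]
top labelled_rail [(0.6, [246.3, 220.8, 24.8, 10.2])]
```

View pics/s3c.png

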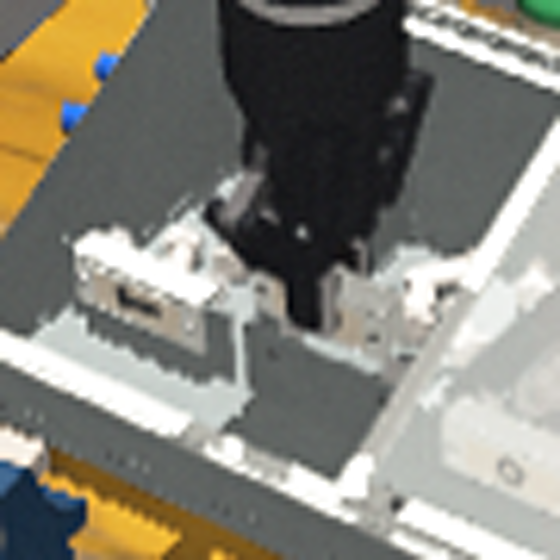

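The holder hangs just above and behind the lip line: its lower right front corner is at ≈(383,372) and the lip's top left is at ≈(250,328) in the crop. I'll compute the camera bias from the holder, whose TCP is known, and apply it to the lip and labelled rail.

Run:
```python
from h import *
A=lambda u,v:np.array([370+(u+.5)/5-.5,230+(v+.5)/5-.5])
B=lambda u,v:np.array([220+(u+.5)/6.222-.5,165+(v+.5)/6.222-.5])
p2=[504.9,-428.2,-5.8,115.];p3=[607.6,12.7,-5.9,83.9]
for nm,p,L,q in[("s2 BRF",p2,(-7.5,-35,0),A(293,342)),("s2 BLF",p2,(-7.5,35,0),A(157,286)),("s2 TRF",p2,(-7.5,-35,30),A(298,292)),("s2 TLF",p2,(-7.5,35,30),A(160,232)),("s2 TRB",p2,(7.5,-35,30),A(316,280)),("s3 BRF",p3,(-7.5,-35,0),B(383,372))]:
    print(nm,(proj("scene",W(p,L))[0]-q).round(2),"obs",q.round(1))
# edge of labelled holder / held holder in full images, bright masks
J={n:(proj("scene",W(p2,[0,0,0])+np.eye(3)[i]*1)-proj("scene",W(p2,[0,0,0])))[0].round(3) for i,n in enumerate("xyz")};print(J)
# difference image before/after hover: extents of the held holder where background changed
a=cv2.imread("pics/scene3.png").astype(int)
for r in range(205,232,2): print(r,a[r,252:296,1].tolist())
```

```text
s2 BRF [ 0.89 -0.9 ] obs [428.2 298. ]
s2 BLF [ 0.55 -1.99] obs [401.  286.8]
s2 TRF [ 1.65 -0.16] obs [429.2 288. ]
s2 TLF [ 1.28 -0.46] obs [401.6 276. ]
s2 TRB [ 0.95 -1.8 ] obs [432.8 285.6]
s3 BRF [ 0.8  -1.75] obs [281.1 224.4]
{'x': array([ 0.155, -0.28 ]), 'y': array([-0.41 , -0.147]), 'z': array([ 0.051, -0.305])}
205 [179, 219, 229, 239, 223, 112, 25, 18, 22, 21, 26, 26, 27, 24, 24, 25, 23, 28, 29, 27, 23, 23, 23, 21, 20, 58, 111, 70, 94, 96, 116, 156, 217, 213, 214, 214, 203, 141, 134, 92, 92, 86, 106, 183]
207 [145, 214, 178, 160, 160, 165, 164, 66, 21, 22, 21, 23, 22, 23, 22, 24, 24, 24, 27, 25, 27, 53, 95, 62, 14, 53, 107, 55, 100, 142, 157, 213, 206, 205, 211, 224, 235, 244, 245, 254, 255, 255, 255, 248]
209 [241, 231, 208, 211, 179, 149, 143, 131, 164, 175, 141, 99, 58, 25, 22, 25, 32, 24, 27, 50, 95, 110, 105, 180, 174, 144, 136, 128, 218, 213, 210, 207, 207, 239, 255, 255, 255, 252, 252, 247, 241, 232, 246, 255]
211 [255, 255, 255, 161, 209, 211, 212, 210, 186, 103, 105, 170, 159, 119, 18, 28, 27, 26, 27, 65, 129, 107, 120, 181, 176, 173, 170, 168, 175, 192, 169, 16
[... 1481 characters left out ...]
1, 143, 144, 156, 184, 187, 188, 200, 197, 184, 214, 200, 187, 185, 183]
227 [215, 209, 208, 209, 209, 211, 208, 188, 122, 94, 95, 96, 94, 93, 100, 100, 99, 102, 98, 96, 95, 98, 98, 99, 97, 101, 96, 97, 96, 94, 102, 140, 196, 186, 188, 198, 207, 223, 239, 201, 179, 184, 181, 182]
229 [208, 210, 207, 208, 208, 208, 205, 176, 94, 99, 99, 98, 96, 98, 96, 94, 98, 98, 99, 96, 94, 98, 99, 98, 97, 101, 100, 99, 88, 68, 140, 198, 189, 190, 199, 224, 242, 235, 231, 206, 192, 216, 233, 235]
231 [209, 210, 208, 211, 209, 187, 182, 94, 102, 103, 100, 104, 102, 103, 100, 101, 101, 99, 99, 97, 100, 99, 97, 100, 98, 98, 99, 94, 108, 169, 190, 187, 194, 205, 191, 186, 192, 197, 187, 212, 231, 231, 229, 228]
```

Run:
```python
from h import *
from scipy.optimize import minimize
im=cv2.imread("pics/scene2.png");g=im.min(2)
m=np.zeros((480,640),np.float32);x0,x1,y0,y1=398,436,270,302
m[y0:y1,x0:x1]=(g[y0:y1,x0:x1]>85)
w=np.zeros_like(m);w[y0:y1,x0:x1]=1
w[:,409:419]=0; w[:277,409:]=0; w[:285,418:420]=0
hsv=cv2.cvtColor(im,cv2.COLOR_BGR2HSV);cork=(hsv[...,1]>90)&(g<200);w[cv2.dilate(cork.astype(np.uint8),np.ones((3,3)))>0]=0
# exclude gripper metal above holder
w[:275,:409]=0
def f(v):return (w*(hullmask("scene",W([504.9+v[0],-428.2+v[1],-5.8,115],HO),8)-m)**2).sum()
for i0 in([6,6],[-6,3],[3,-6]):
    r=minimize(f,[0,0],method="Nelder-Mead",options=dict(initial_simplex=[[0,0],[i0[0],0],[0,i0[1]]]));print("offset seen-TCP (world x,y)",r.x,r.fun,m.sum())
off=r.x
# overlay picture
def wire(c,a,o,sc,P,L,col):
    q=((proj(c,W(P,L))-o+.5)*sc).astype(int)
    cv2.polylines(a,[q.reshape(-1,1,2)],False,col,1)
def hold(a,o,sc,P,col):
    for x in(-7.5,): wire("scene",a,o,sc,P,[(x,35,0),(x,-35,0),(x,-35,30),(x,35,30),(x,35,0)],col)
    wire("scene",a,o,sc,P,[(-7.5,35,30),(7.5,35,30),(7.5,-35,30),(-7.5,-35,30)],col)
out=[]
a=cv2.resize(cv2.imread("pics/scene1.png")[192:242,226:290],None,fx=12,fy=12,interpolation=cv2.INTER_CUBIC)[:, :768];o=np.array([226,192])
b=[644.6+off[0],-41.7+off[1]-0,-5.9,0];b=[640.5,-43.06,-5.9,0]
H=W(b,(-40,150,43))[0];hold(a,o,12,[H[0],H[1],-5.9,43],(0,0,255))
wire("scene",a,o,12,b,[(-41.5,96,28),(-41.5,96,68),(-41.5,4,68),(-41.5,4,28),(-41.5,96,28)],(0,255,0))
wire("scene",a,o,12,b,[(-26,100,28),(-26,100,64)],(255,0,0))
cv2.imwrite("pics/ov.png",a[:600,:800]);print(a.shape)
```

```text
offset seen-TCP (world x,y) [-3.79635143  1.22561216] 25.528076171875 417.0
offset seen-TCP (world x,y) [-3.97273636  1.14290714] 25.55517578125 417.0
offset seen-TCP (world x,y) [-4.085495    1.00689697] 25.5322265625 417.0
(600, 768, 3)
```

View pics/ov.png

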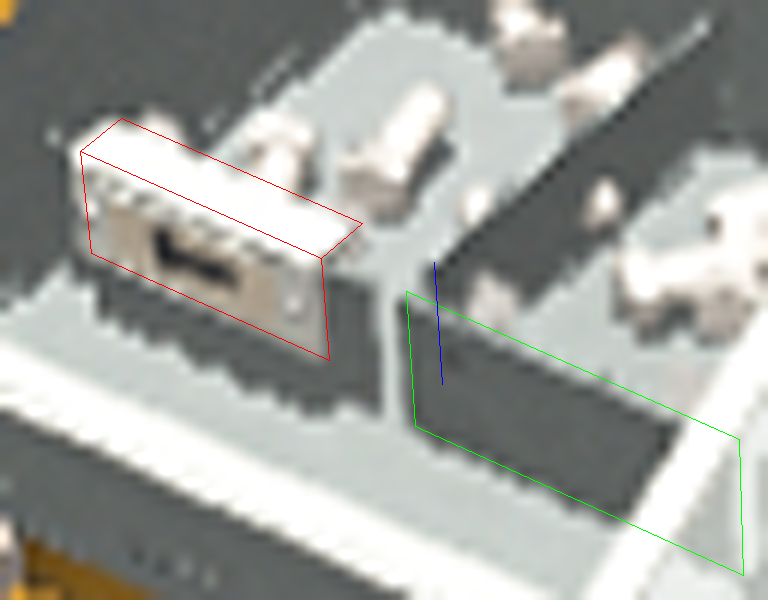

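The overlay fits the seen lip (green, left edge px ≈(259,217)) and the labelled holder (red) within about 0.5 px. The camera sees objects at (−4, +1) mm relative to the TCP, so the target TCP over the rail is ≈(609.9, 10.4). I'll enter slightly, probe for the lip in x to centre, then decide.

```bash
cat >> h.py <<'E'
a_=np.radians(YS);XH=np.array([np.cos(a_),np.sin(a_),0]);YH=np.array([-np.sin(a_),np.cos(a_),0])
def avg(n=4):
    P=[];F=[]
    for _ in range(n):
        o=get_obs();P.append(o["tcp_pos"]);F.append(o["wrist_force"]);wait(.02)
    p=np.mean(P,0);f=np.mean(F,0);return np.array([p@XH,p@YH,p[2]]).round(2),np.array([f@XH,f@YH,f[2]]).round(1)
E
python3 - <<'E'
from h import *
T=np.array([609.9,10.4,0]);Z=np.array([0,0,1.])
move_l(T+Z*106,speed=60);print(avg())
ok=True
for z in(96,93,91,89,87.5):
    move_l(T+Z*z,speed=40);r=avg();print(z,r)
    if r[1][2]>5: ok=False;print("contact");move_l(T+Z*98,speed=60);break
if ok:
    for sgn in(1,-1):
        for d in np.arange(1,5.1,1):
            move_l(T+Z*87.5+XH*sgn*d,speed=30);r=avg();print(sgn*d,r)
            if abs(r[1][0])>4: break
        move_l(T+Z*87.5,speed=60)
E
```

```text
(array([605.89,  72.88, 106.02]), array([ 0.2,  0.4, -0.1]))
96 (array([605.16,  73.06,  95.41]), array([ 0.1,  0.1, -0.1]))
93 (array([605.48,  73.04,  92.86]), array([-0. ,  0.2, -1. ]))
91 (array([605.48,  73.03,  90.86]), array([-0.2,  0.4, -0.7]))
89 (array([605.32,  73.04,  88.75]), array([-1. , -0.1, -0.1]))
87.5 (array([605.03,  73.06,  87.28]), array([-2.6, -0.4,  1. ]))
1.0 (array([605.65,  73.06,  87.22]), array([-5.8, -0.2,  2.7]))
-1.0 (array([604.85,  73.03,  87.54]), array([-2.2,  0.2,  0.2]))
-2.0 (array([604.54,  72.99,  87.95]), array([-0.1,  0.1, -0.2]))
-3.0 (array([602.69,  73.03,  87.55]), array([ 0. ,  0. , -0.3]))
-4.0 (array([601.52,  73.04,  87.47]), array([ 0.1,  0.2, -0.9]))
-5.0 (array([600.52,  73.05,  87.48]), array([-0.1, -0.1, -0.3]))
```

Run:
```python
from h import *
T=np.array([609.9,10.4,87.5])
move_l(T-XH*4.5,speed=60)
for d in np.arange(5.5,9.1,.7):
    move_l(T-XH*d,speed=30);r=avg();print(-d,r)
    if abs(r[1][0])>4: break
move_l(T-XH*3.5,speed=60);print(avg(),st()[0])
```

```text
-5.5 (array([600.29,  73.02,  87.63]), array([0.2, 0.2, 0. ]))
-6.2 (array([599.58,  73.02,  87.6 ]), array([-0.2,  0.5, -0.5]))
-6.9 (array([599.49,  73.04,  87.78]), array([ 2.5, -0.2, -1.1]))
-7.6000000000000005 (array([599.43,  73.02,  88.01]), array([ 5.1, -0.2, -2.3]))
(array([601.1 ,  73.06,  87.02]), array([ 0.2,  0.4, -0.7])) 25.45
```

Contacts on both sides 5.7 mm apart show the lip is between the legs, and I'm now centred in x. Next I'll check y numerically from the visible lip margin at the holder's left end.

Run:
```python
from h import *
T=np.array([609.9,10.4,85.5])-XH*3.5*np.array([1,1,0])
move_l(T,speed=40);print(avg(),st()[0])
ims=[get_image("scene").astype(int) for _ in range(3)];g=np.mean(ims,0)[...,1].round().astype(int)
cv2.imwrite("pics/scene4.png",np.mean(ims,0).astype(np.uint8)[:,:,::-1])
b=cv2.imread("pics/scene1.png")[...,1].astype(int)
for r in range(210,229): print(r,g[r,255:290].tolist())
print("before")
for r in range(214,226,3): print(r,b[r,255:290].tolist())
# predicted pixels
s=[640.5,-43.06,-5.9,0];t=[640.5,-43.06,-5.9,0]
for z in(61.5,66,68): print(z,"lipL",proj("scene",W(s,(-41.5,96,z)))[0].round(1),"holdL",proj("scene",W(s,(-47.5,85,z)))[0].round(1),"holdR",proj("scene",W(s,(-47.5,15,z)))[0].round(1),"lipR",proj("scene",W(s,(-41.5,4,z)))[0].round(1))
```

```text
(array([601.59,  73.05,  85.12]), array([ 0.4,  0.2, -0.5])) 25.77
210 [161, 68, 26, 41, 30, 24, 23, 25, 26, 25, 26, 24, 24, 33, 65, 49, 27, 25, 25, 25, 26, 29, 47, 71, 73, 170, 213, 208, 209, 191, 132, 243, 254, 253, 233]
211 [157, 154, 56, 21, 34, 21, 25, 26, 25, 27, 25, 26, 24, 25, 25, 23, 25, 26, 24, 24, 24, 30, 73, 115, 117, 217, 208, 205, 205, 192, 160, 243, 254, 252, 233]
212 [179, 176, 156, 47, 15, 23, 24, 24, 25, 26, 25, 23, 24, 26, 26, 27, 26, 25, 25, 25, 23, 21, 30, 67, 103, 214, 204, 214, 222, 232, 233, 253, 254, 252, 249]
213 [176, 203, 215, 146, 49, 15, 19, 23, 25, 23, 25, 24, 24, 25, 25, 26, 27, 24, 23, 22, 20, 20, 28, 58, 123, 243, 244, 253, 254, 255, 253, 254, 255, 249, 227]
214 [191, 206, 211, 215, 145, 49, 18, 19, 20, 23, 24, 24, 25, 26, 26, 27, 27, 23, 31, 52, 67, 26, 25, 57, 159, 255, 255, 255, 255, 252, 235, 243, 249, 238, 152]
215 [128, 151, 180, 219, 215, 142, 96, 63, 29, 20, 22, 25, 25, 26, 25, 25, 24, 25, 49, 99, 149, 98, 67, 68, 159, 255, 250, 246, 241, 234, 231, 226, 234, 239, 191]
216 [90, 96, 162, 216, 192, 185, 178, 145, 102, 70, 31, 21, 23, 26, 26, 24,
[... 2361 characters left out ...]
, 209, 201, 147, 155, 212, 210, 207, 206, 207, 196, 129, 128, 164, 155, 126, 100, 115, 168, 177, 167, 176, 164, 223]
220 [98, 98, 130, 212, 117, 94, 95, 96, 94, 95, 92, 113, 166, 171, 196, 213, 208, 206, 205, 206, 206, 206, 205, 197, 135, 141, 157, 214, 201, 136, 145, 166, 211, 255, 255]
223 [100, 94, 110, 213, 147, 94, 100, 97, 99, 97, 97, 96, 99, 98, 95, 93, 93, 98, 137, 177, 184, 160, 208, 202, 203, 203, 203, 202, 204, 200, 227, 255, 255, 255, 254]
61.5 lipL [259.5 217.6] holdL [261.4 220.3] holdR [282.5 229.7] lipR [287.2 230. ]
66 lipL [259.4 216.4] holdL [261.3 219. ] holdR [282.4 228.4] lipR [287.1 228.7]
68 lipL [259.4 215.8] holdL [261.3 218.4] holdR [282.4 227.8] lipR [287.1 228.1]
```

The lip margin at the holder's left end is 2.3 px against 1.8 px expected, so it sits about 1 mm too far right. I'll shift 0.8 mm left and push home.

Run:
```python
from h import *
T=np.array([609.9,10.4,0])-XH*3.5+YH*.8;Z=np.array([0,0,1.])
grip(0,100)
z=85.5;move_l(T+Z*z,speed=30)
while z>50:
    z-=2 if z>70 else 1.5
    move_l(T+Z*z,speed=25);r=avg(2);print(round(z,1),r)
    if r[1][2]>26 or st()[0]>40: break
print(st())
```

```text
83.5 (array([601.89,  73.81,  83.23]), array([ 0.6,  0.6, -0. ]))
81.5 (array([601.33,  73.86,  81.15]), array([-2.7, -0.1,  0.7]))
79.5 (array([601.21,  73.88,  79.32]), array([-5.4, -0.7,  4. ]))
77.5 (array([600.76,  73.88,  76.74]), array([-4.3, -0.4, -0.2]))
75.5 (array([600.93,  73.86,  74.33]), array([-5.1,  0.2, -1.9]))
73.5 (array([601.23,  73.85,  72.77]), array([-4.7, -0.2, -1.2]))
71.5 (array([601.29,  73.85,  70.88]), array([-5.5, -0.1, -0.1]))
69.5 (array([601.3 ,  73.85,  68.92]), array([-4.8, -0.2, -0.2]))
68.0 (array([601.3 ,  73.85,  67.46]), array([-5. ,  0.4,  0.1]))
66.5 (array([601.46,  73.85,  67.23]), array([-7.9, -1.1,  5.9]))
65.0 (array([601.54,  73.82,  67.16]), array([-10.9,  -0.5,  12.6]))
63.5 (array([601.58,  73.85,  67.06]), array([-13.8,  -0.3,  19.4]))
62.0 (array([601.65,  73.85,  66.98]), array([-16.8,  -1. ,  26.1]))
(30.07, array([606. ,  11.6,  67. ]), array([-16.9,   1.8,  26.3]), 13.1, 105.6)
```

It is past the clips and hard against the stop at z = 67.0, as predicted. I'll ease the sideways load and check the margin and the bystanders.

Run:
```python
from h import *
T=np.array([609.9,10.4,61.8])-XH*5*np.array([1,1,0])+YH*.8-XH*1.5
move_l(T,speed=20);wait(.2);print(avg(),get_obs()["ee_rot"].round(2))
g=np.mean([get_image("scene") for _ in range(3)],0)[...,1].round().astype(int)
for r in range(220,230): print(r,g[r,256:270].tolist())
s=[640.5,-43.06,-5.9,0]
for z in(43,50): print("lipL",proj("scene",W(s,(-41.5,96,z)))[0].round(1),"holdL",proj("scene",W(s,(-47.5,85,z)))[0].round(1))
print("lipL bottom",proj("scene",W(s,(-41.5,96,28)))[0].round(1))
for n in("calliper","spanner","cork_block","door_pull"): print(n,[np.round(e["extent"]).tolist() for e in spot_in(n,"scene")][:1])
print(st())
```

```text
(array([601.36,  73.84,  67.  ]), array([-11.6,  -0.5,  20.9])) [1.7981e+02 1.0000e-02 8.4120e+01]
220 [95, 132, 214, 116, 55, 57, 31, 18, 21, 22, 27, 25, 24, 26]
221 [95, 113, 212, 129, 101, 130, 104, 65, 28, 19, 22, 24, 24, 26]
222 [94, 112, 212, 147, 103, 156, 155, 118, 102, 83, 43, 24, 25, 24]
223 [94, 112, 213, 145, 96, 129, 96, 115, 174, 159, 81, 20, 25, 24]
224 [93, 112, 212, 144, 95, 136, 142, 146, 169, 156, 79, 20, 27, 28]
225 [109, 111, 212, 156, 96, 142, 174, 170, 166, 156, 91, 22, 26, 27]
226 [166, 151, 211, 178, 92, 128, 157, 167, 168, 158, 114, 19, 27, 26]
227 [209, 211, 209, 188, 122, 90, 101, 141, 152, 157, 125, 18, 27, 26]
228 [206, 208, 210, 209, 158, 96, 94, 89, 80, 125, 131, 30, 25, 26]
229 [207, 210, 207, 176, 94, 100, 100, 98, 96, 95, 93, 68, 43, 36]
lipL [259.8 222.9] holdL [261.7 225.5]
lipL [259.7 220.9] holdL [261.6 223.5]
lipL bottom [260.1 227.1]
calliper [[473.0, 346.0, 85.0, 36.0]]
spanner [[299.0, 316.0, 60.0, 19.0]]
cork_block [[437.0, 279.0, 33.0, 28.0]]
door_pull [[326.0, 229.0, 106.0, 97.0]]
(30.98, array([605.8,  11.6,  67. ]), array([-11.8,   1.4,  21.4]), 13.1, 104.8)
```

Run:
```python
from h import *
T=np.array([609.9,10.4,60.3])-XH*6.5*np.array([1,1,0])+YH*.8
T=np.array([T[0],T[1],60.3]);move_l(T,speed=20);wait(.3);print(avg(),st());print(sign_off())
```

```text
(array([601.42,  73.85,  66.91]), array([-14.7,  -0.7,  27.3])) (31.6, array([605.8,  11.6,  66.9]), array([-15.1,   1.1,  27.2]), 13.3, 106.0)
the job is handed in; nothing more can be done
None
```

The job is handed in at 31.6 s. The guard door is open against its stop, and the label holder is fully home on the bare +50 bay lip, paper to the front and within about 0.5 mm of centre by my image check. The arm still holds it, pressing down at about 27 N, and the calliper, spanner and cork block still show where they were; I did not recheck the screwdriver.

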